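# Fit the right starwheel to the bottle indexer and try a bottle

## Robot

A 7-joint arm with a two-finger parallel gripper is mounted at the origin on the work surface. World frame = base frame: x ahead of the robot, y to its left, z up, the work surface at z = 0. Lengths are in m, angles in rad, forces in N, time in s.
With the tool pointing down it reaches from about 0.4 to 0.875 m from the base axis. Payload 4.4 kg.
Tool frame: the origin (TCP) lies at the very end of the fingers, on their centre line; the grasp point (between the pads) lies r.grasp_offset behind it (r.grasp_offset is the distance from the TCP to the grasp point, in m); z points along the fingers, y is the line along which they close (so a half turn about z gives the same grasp; the last joint's range is limited). The gripper opens to 85 mm and grips with 20 to 120 N. Pads are 22 mm wide; open, the fingers measure 114 mm over their backs; the gripper's body (76 mm by 85 mm) begins 54 mm behind the grasp point. The pads swing forward as they close: fully open they stand 13 mm farther back than shut.
Start: joints at [1.159, 0.628, 0.038, 1.517, -0.027, 0.996, -0.02], TCP at [0.22, -0.612, 0.231] pointing down, gripper open.
Joint ranges: [-3.06, 3.06], [-0.37, 2.12], [-1.25, 1.32], [0.18, 2.47], [-1.1, 4.24], [0.23, 1.98], [-2.94, 2.94]. Speed limits (rad/s): [2.57, 2.57, 3.14, 3.14, 3.14, 3.14, 3.14].

## Interface

Orientations are given as a unit quaternion [x, y, z, w].
In Python, from bench import r, eyes, ticket gives the robot as it stands.
- The arm moves only by the shell command python3 -m jog 'ROWS' [OPENING]. ROWS is JSON, one flat list of numbers, 4 for each row, row after row: the shift along the tool's x, y, z scaled (see below), then the turn about the tool's z scaled (see below). A call has 1 to 5 rows; each row shifts and turns the commanded pose from where the row before left it, along the tool's axes as they then stand; what a row does not reach is not made up. The controller multiplies each number of a shift by 4 cm and each number of a turn by 0.1 rad. A row lasts 1/10 s, in which the tool goes at most 50 mm and 8.59 degrees, less where a joint would pass 70% of its speed; a pose out of reach is approached as far as the arm can. A call with a number of a shift or a turn outside -1 to 1 is refused whole. A call with a gripper value outside its range is refused whole. OPENING is the closure, from 0 (fully open) to 1 (shut), set as the call begins (- or left out, the last holds). The fingers move at their own pace and stop on an object; the grip force is fixed at half the most. Time passes only in rows, so rows that do not move let the fingers close. It gives the time, the measured TCP pose, the force, the opening and the grip force at its end, in the units of the state.
- r.state(): the state, without advancing time (a new reading comes with each control period).
- eyes.capture(name): name is "side" or "top"; returns the picture (400x640x3 uint8, red, green, blue); there is no depth.
- eyes.camera_params(name): a dict with "mtx" (3x3 intrinsics, pixels), "D" ([k1, k2, p1, p2, k3] as OpenCV has them; the pictures are not rectified), "R" (3x3) and "t" (3): a world point X has camera coordinates R X + t. Camera axes: x right, y down, z forward; pixel columns grow to the right and rows downward; lengths in m; the calibration is good to about 2 mm. A picture is of the moment at which its call begins. camera_params takes no time and is no camera call.
- ticket.sign_off(): hands the job in; it is judged then, once.
The state is a dict: "time_s": time; "joint_pos": joint angles; "qvel": joint speeds; "effort": joint torques, N m; "eef_pos": TCP position; "orientation": TCP orientation; "ft_force": force on the tool from outside, world axes, zero at the start; "ft_torque": the same for the moment, N m; "gripper_width": finger opening in m; "finger_force": force on a finger pad.
Only numpy, scipy, OpenCV 4.12 (cv2) and the standard library are available. Lean on these libraries where they do the work, as an engineer would, in place of code of your own. Each camera call takes 0.05 s, during which the arm holds its last target. There are 200 camera calls.

## Task

Of the three starwheels on the bench, pick the one whose keyway, once on the shaft's key, brings a pocket square to the bottle indexer's loading gate; lower it hub up onto the keyed shaft until it sits fully down on the shaft's flange, without dropping it, and let go. Then set the amber bottle with the black cap through the gate, home in the pocket that faces it, standing upright on the deck. Leave the other two starwheels and the bottles, beaker and pot round about where they are.

Things in the scene. Friction and masses are not known exactly. Their poses are not given: they have to be found in the camera images.
- shaft_seat (a point): Bottle indexer: centre of the top face of its shaft's flange, 63 mm above the bench; the underside of a fully fitted starwheel rests here. z is up along the shaft; x points from the axis through the middle of the key. The shaft does not turn. Seen from above, the loading gate's direction lies 30 degrees counter-clockwise from the key's direction x.
- shaft_top (a point): Centre of the steel shaft's top, 70 mm above shaft_seat, same axes. The shaft is 30 mm in diameter, its top 9 mm tapering to 16 mm. Its one key is 10 mm wide, stands out to 21 mm from the axis, and runs from the flange to 45 mm above shaft_seat (its last 5 mm tapered), so a hub is first centred by the shaft, then meets the key.
- gate_pocket (a point): Point on the deck's top face, 60 mm above the bench and 54 mm from the shaft axis, where the foot of a bottle stands when home in the pocket at the loading gate. z is up; -x points straight out of the gate, away from the shaft; y is across the gate.
- indexer: The fixed bottle indexer: white housing with a stainless deck 245 x 260 mm, its edge 127 mm from the shaft on the gate (-x) side; origin under the shaft at bench level, axes as gate_pocket. White guides 22 mm high: round ones 78 mm from the shaft, two gate cheeks 46 mm apart from 72 to 102 mm from the shaft, then flared. White drive box 50 mm high on the deck's +y edge, small sensor behind the +x guide.
- wheel_a_hub (a point): Starwheel A: point on its hub's axis, 42 mm above its underside, where it is gripped. Stands on the bench, hub up; z up; x points from the axis through the middle of the keyway. Aluminium hub 56 mm in diameter, 60 mm tall; bore 33 mm; keyway 13 mm wide, reaching 22.5 mm from the axis, full height. 0.3 to 0.5 kg. On A a pocket lies straight in line with the keyway.
- wheel_a: The same starwheel A, origin at the centre of its underside. All three starwheels have the same hub and the same white plastic plate: 132 mm across, from 8 to 20 mm above the underside, with four equal pockets at 90 degree steps for a 40 mm bottle (pocket bottoms 32.5 mm from the axis, bottle centre 54 mm from it). They differ only in where the keyway lies.
- wheel_b_hub (a point): Starwheel B: same point, axes and sizes as starwheel A, but, seen from above, the pocket nearest the keyway lies 30 degrees counter-clockwise from the keyway (the others 90 degrees on).
- wheel_c_hub (a point): Starwheel C: same point, axes and sizes as starwheel A, but, seen from above, the pocket nearest the keyway lies 30 degrees clockwise from the keyway (the others 90 degrees on).
- bottle_mid (a point): The amber glass bottle with a black cap and paper label, standing on the bench: 104 mm tall, body 40 mm in diameter up to 70 mm, cap 28 mm in diameter above that; 0.1 to 0.25 kg. This point is on its axis, 52 mm above its underside. z is up.
- cream_pot: Bystander among the wheels: small glass cream pot with a metal lid, 36 mm in diameter, 42 mm tall; origin at the centre of its underside.
- lotion: Bystander: white lotion bottle, 52 mm in diameter, 165 mm tall; origin at the centre of its underside.
- beaker: Bystander: glass beaker, 80 mm across the rim, 95 mm tall; origin at the centre of its underside.
- dropper: Bystander: small amber bottle with a white cap, 34 mm in diameter, 85 mm tall; origin at the centre of its underside.
Things that resemble listed ones, but are neither listed nor needed, are in the scene too. What is shaped like the part that bears bottle_mid but purple is not meant.

How it is judged:
On the way:
1. starwheel B is fully down on the shaft's flange, keyed and let go (horizontal distance between wheel_b_hub and shaft_seat below 0.004 m and z of wheel_b_hub in the frame of shaft_seat below 0.045 m and angle between wheel_b_hub's own z axis and vertical below 0.05 rad and angle between the x axis of wheel_b_hub and the x axis of shaft_seat, either way round below 0.2 rad and contact force between the fingers and wheel_b below 0.1 N), for 0.2 s.
At the end, for the whole second after the job is handed in: Starwheel B is upright on the key, fully down on the flange (within 3 mm); the amber bottle stands upright on the deck in the pocket at the gate, within 9 mm of the home point; both let go and at rest; starwheels A and C within 30 mm of where they were (horizontal distance between wheel_b_hub and shaft_seat below 0.004 m and z of wheel_b_hub in the frame of shaft_seat below 0.045 m and angle between wheel_b_hub's own z axis and vertical below 0.05 rad and angle between the x axis of wheel_b_hub and the x axis of shaft_seat, either way round below 0.2 rad and horizontal distance between bottle_mid and gate_pocket below 0.009 m and z of bottle_mid in the frame of gate_pocket between 0.048 and 0.056 m and angle between bottle_mid's own z axis and vertical below 0.08 rad and linear speed of each of wheel_b, bottle below 0.02 m/s and distance of each of wheel_a_hub, wheel_c_hub from where it was at the start of the episode below 0.03 m); the robot touches nothing.
It fails at once if starwheel B is dropped down the shaft (horizontal distance between wheel_b_hub and shaft_seat below 0.01 m and z of wheel_b_hub in the frame of shaft_seat below 0.11 m and linear speed of wheel_b above 0.5 m/s).
It fails at once if the amber bottle is knocked over (angle between bottle_mid's own z axis and vertical above 0.8 rad).
It fails at once if another starwheel is disturbed (distance of any of wheel_a_hub, wheel_c_hub from where it was at the start of the episode above 0.03 m).
It fails at once if a bystander is knocked about (distance of any of cream_pot, lotion, beaker, dropper from where it was at the start of the episode above 0.03 m).
It also fails if it takes over 66 s, if anything falls off the work surface, if the arm or the gripper's body presses on something with over 40 N, if the wrist force passes 120 N, or if a joint passes its speed limit or range.

## Working session

There is one attempt and no reset: what is moved stays moved. The work goes in short steps, Python scripts to look and compute and a shell command to move; the robot and the scene stay as the last step left them, time stands still between calls to the robot, and variables do not carry over. Pictures are saved under pics/ and viewed, at most 10 in all, crops included, and the job is handed in when it is done.

```bash
ls; mkdir -p pics; python3 - <<'E'
from bench import r, eyes
import cv2
for n in("top","side"):
    cv2.imwrite(f"pics/{n}0.png",eyes.capture(n)[:,:,::-1]); p=eyes.camera_params(n); print(n,p)
print(r.state(), r.grasp_offset)
E
```

```text
pics
top {'mtx': array([[504.58572562,   0.        , 320.88080945],
       [  0.        , 504.58572562, 203.72391475],
       [  0.        ,   0.        ,   1.        ]]), 'D': array([0.03843077, 0.        , 0.        , 0.        , 0.        ]), 'R': array([[ 0.01229581, -0.99990784, -0.00575488],
       [-0.9935917 , -0.01157103, -0.11243504],
       [ 0.11235809,  0.00710048, -0.99364241]]), 't': array([-0.05440484,  0.62740038,  1.10290638])}
side {'mtx': array([[475.50679449,   0.        , 324.30640539],
       [  0.        , 475.50679449, 200.47044203],
       [  0.        ,   0.        ,   1.        ]]), 'D': array([-0.08228845,  0.        ,  0.        ,  0.        ,  0.        ]), 'R': array([[ 0.93028371, -0.36666327, -0.01141319],
       [-0.23615103, -0.57476492, -0.78350365],
       [ 0.28072211,  0.73157592, -0.62128235]]), 't': array([-0.5824491 ,  0.22090833,  0.94922899])}
{'time_s': 0.1, 'joint_pos': array([ 1.15921952,  0.62923426,  0.03845753,  1.51825376, -0.02703005,
        0.99630858, -0.01998181]), 'qvel': array([ 1.36946616e-03, -2.93193136e-03, -4.31600439e-04, -2.18584186e-03,
       -6.08318206e-05, -2.19550942e-04,  4.36335383e-04]), 'effort': array([ 4.04112681e-03, -5.64529145e+01,  1.23084426e+00, -1.93973422e+01,
        1.13313622e-02,  5.41910558e-03, -1.15655274e-05]), 'eef_pos': array([ 0.2201458 , -0.61099645,  0.23049838]), 'orientation': array([ 9.85092343e-01,  1.72024318e-01, -1.44015616e-04, -8.30622766e-04]), 'ft_force': array([0.16276053, 0.13070191, 0.49817361]), 'ft_torque': array([-0.0099379 ,  0.04192194,  0.00149185]), 'finger_force': 0.0, 'gripper_width': 0.0856619972308163} 0.0187
```

View pics/top0.png

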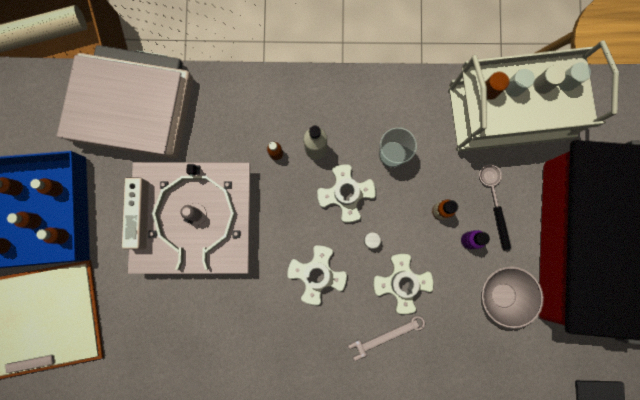

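View pics/side0.png

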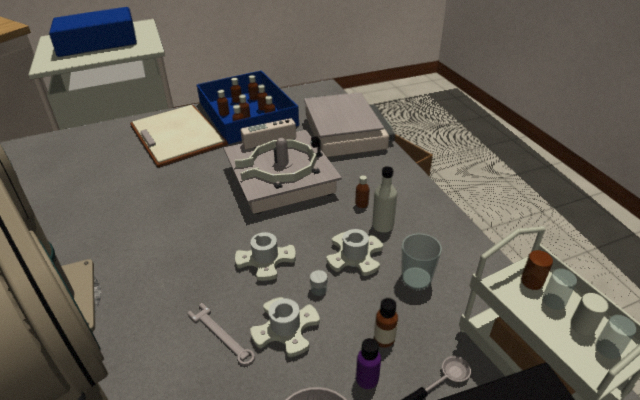

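Top view: three wheels at (347,193), (317,276) and (405,283), with the indexer at (190,213) and its gate opening downwards at (193,262). Two bottles could be bottle_mid: amber with black cap (446,209) and purple (475,240). The amber one fits the description. The crate bottles and the dropper (275,150) have white caps. I'll enlarge these to confirm.

```bash
python3 - <<'E'
import cv2,numpy as np
a=cv2.imread("pics/top0.png")
W=cv2.resize(a[155:315,280:440],(560,560),interpolation=cv2.INTER_CUBIC)
S=cv2.resize(a[185:245,160:220],(240,280),interpolation=cv2.INTER_CUBIC)
B=cv2.resize(a[195:255,430:490],(240,280),interpolation=cv2.INTER_CUBIC)
o=np.hstack([W,np.vstack([S,B])]); o=np.clip(o.astype(float)*1.3,0,255)
cv2.imwrite("pics/c1.png",o)
E
```

```text
[ WARN:0@0.075] global loadsave.cpp:1063 imwrite_ Unsupported depth image for selected encoder is fallbacked to CV_8U.
```

View pics/c1.png

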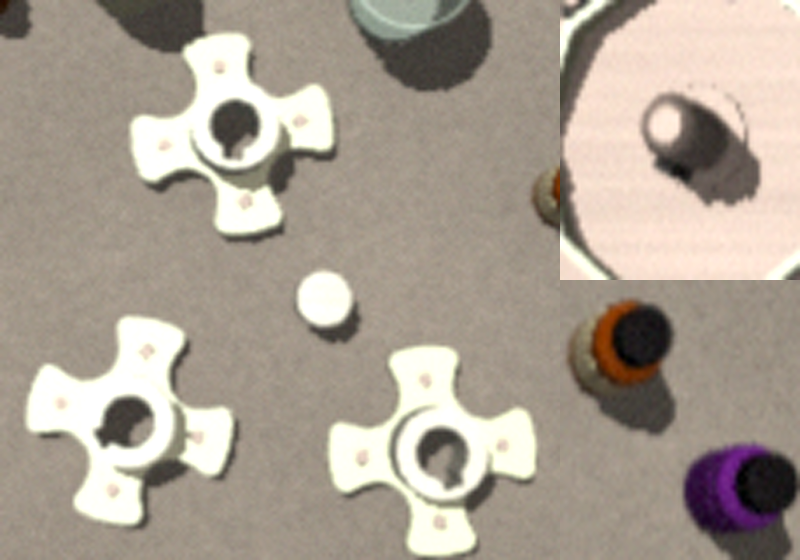

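Crop: the arms sit between the pockets.

| Wheel (crop position) | Keyway angle | Nearest pocket | Offset | Wheel |
|---|---|---|---|---|
| Lower left | about 204° | 211° | about 0° | A |
| Upper | about -94° | -124° | 30° clockwise | C |
| Lower right, top0 (405,283) | about -71° | -39° | 30° counter-clockwise | B |

The amber bottle with the black cap is at top0 (447,209). The purple one isn't meant. Next I'll measure.

```bash
cat > h.py <<'E'
import numpy as np,cv2
from bench import r,eyes
from scipy.spatial.transform import Rotation as Ro
def ray(n,px,z):
    p=eyes.camera_params(n)
    u=cv2.undistortPoints(np.array(px,float).reshape(-1,1,2),p["mtx"],p["D"]).reshape(-1,2)
    d=np.c_[u,np.ones(len(u))]@p["R"]; c=-p["R"].T@p["t"]
    return c+d*((z-c[2])/d[:,2])[:,None]
def proj(n,X):
    p=eyes.camera_params(n)
    return cv2.projectPoints(np.array(X,float).reshape(-1,3),cv2.Rodrigues(p["R"])[0],p["t"],p["mtx"],p["D"])[0].reshape(-1,2)
def comp(m,at):  # connected component nearest a pixel
    n,l,s,c=cv2.connectedComponentsWithStats(m.astype(np.uint8))
    k=1+np.argmin([np.hypot(*(c[i]-at))+(1e3 if s[i,4]<15 else 0) for i in range(1,n)])
    return l==k,c[k],s[k,4]
def goal(x,y,z,closing=None):
    """shift in tool axes in units of 4 cm, turn in units of .1 rad, to bring TCP to xyz with tool y at angle closing"""
    s=r.state();R=Ro.from_quat(s["orientation"]).as_matrix()
    d=np.array([x,y,z])-s["eef_pos"]
    out=list(np.round(R.T@d/.04,2)); a=np.arctan2(R[1,1],R[0,1])
    if closing is not None:
        e=(closing-a+np.pi/2)%np.pi-np.pi/2; out.append(round(-e/.1,2))
    print("t",round(s["time_s"],2),"pos",s["eef_pos"].round(4),"closing deg",round(np.degrees(a),1),"tilt",round(np.degrees(np.arccos(-R[2,2])),2),"q7",s["joint_pos"].round(2)[[0,4,6]],"need",out)
E
python3 - <<'E'
from h import *
a=cv2.imread("pics/top0.png");hsv=cv2.cvtColor(a,cv2.COLOR_BGR2HSV);g=a.min(2)
for nm,at in(("A",(317,276)),("C",(347,193)),("B",(405,283))):
    m,c,n=comp(g>150,at)
    ct=max(cv2.findContours(m.astype(np.uint8),0,1)[0],key=len).reshape(-1,2)
    P=ray("top",ct,.02)[:,:2]
    (x,y),rad=cv2.minEnclosingCircle((P*1000).astype(np.float32)); x/=1e3;y/=1e3
    d=P-[x,y];q=d[np.hypot(*d.T)>.058];th=np.arctan2(q[:,1],q[:,0])
    arm=np.degrees(np.angle(np.exp(4j*th).mean())/4)
    print(nm,n,(x,y),rad,"arm",arm,"pockets",(arm+45)%90)
# shaft top
sub=g[185:245,160:220]
m,c,n=comp(g>165,(187,212)); print("shafttop",c,n,ray("top",c,.133))
# deck
m,c,n=comp((g>110)&(np.indices(g.shape)[1]>125)&(np.indices(g.shape)[1]<252),(190,220))
ct=max(cv2.findContours(m.astype(np.uint8),0,1)[0],key=len).reshape(-1,2)
P=ray("top",ct,.06)[:,:2];print("deck",n,cv2.minAreaRect((P*1000).astype(np.float32)))
x0=ct[:,0];print(ct.min(0),ct.max(0))
m,c,n=comp((a.max(2)<45)&(np.indices(g.shape)[0]<222),(450,208)); print("cap",c,n,ray("top",c,.104))
for nm,at,z in(("pot",(373,241),.042),("lot",(315,132),.165),("beak",(397,148),.05),("drop",(274,147),.085)): print(nm,ray("top",at,z)[0].round(3))
goal(.22,-.61,.23)
E
```

```text
A 1167 (0.469945068359375, -0.0387059440612793) 65.62001037597656 arm -12.355954948008828 pockets 32.64404505199117
C 1228 (0.65709912109375, -0.10349027252197265) 65.99332427978516 arm 11.173803274351977 pockets 56.173803274351975
B 1338 (0.45288653564453124, -0.23272933959960937) 65.73027038574219 arm 5.199995754051849 pockets 50.19999575405185
shafttop [185.66666667 211.125     ] 24 [[0.59841267 0.23003223 0.133     ]]
deck 10513 ((594.0809326171875, 246.39340209960938), (247.43568420410156, 271.40863037109375), 1.626888394355774)
[126 160] [249 274]
cap [449.71527778 206.89583333] 144 [[ 0.61666315 -0.31910193  0.104     ]]
pot [ 0.545 -0.164  0.042]
lot [ 0.76  -0.034  0.165]
beak [ 0.754 -0.217  0.05 ]
drop [0.746 0.057 0.085]
t 0.1 pos [ 0.2201 -0.611   0.2305] closing deg -70.2 tilt 0.1 q7 [ 1.16 -0.03 -0.02] need [np.float64(0.01), np.float64(-0.02), np.float64(0.01)]
```

```bash
python3 - <<'E'
from h import *
a=cv2.imread("pics/top0.png");g=a.min(2)
s=cv2.imread("pics/side0.png")
D=(g>110)
R=[(np.where(D[y,200:262])[0].max()+200.5,y) for y in range(175,262,2)]
B=[(x,np.where(D[200:285,x])[0].max()+200.5) for x in list(range(140,172,2))+list(range(218,242,2))]
T=[(x,np.where(D[150:200,x])[0].min()+149.5) for x in list(range(140,175,2))+list(range(205,242,2))]
for n,q in(("right",R),("bottom",B),("top",T)):
    P=ray("top",q,.06)[:,:2]
    vx,vy,x,y=cv2.fitLine(P.astype(np.float32),cv2.DIST_HUBER,0,.001,.001).ravel();print(n,np.degrees(np.arctan2(vy,vx)),x,y)
print("expected top px",proj("top",[[.598,.230,.133],[.598,.23,.063]]).round(1),"side",proj("side",[[.598,.230,.133],[.598,.23,.063],[.474,.224,.06]]).round(1), "Bhub side",proj("side",[.453,-.233,.06]), "bottle", proj("side",[.617,-.319,.104]))
S=cv2.resize(s[125:205,240:340],(400,320),interpolation=cv2.INTER_CUBIC)
T=cv2.resize(a[170:290,140:260],(400,320),interpolation=cv2.INTER_CUBIC)
U=cv2.resize(s[290:360,245:345],(400,280),interpolation=cv2.INTER_CUBIC)
V=cv2.resize(a[190:230,165:215],(400,280),interpolation=cv2.INTER_CUBIC)
cv2.imwrite("pics/c2.png",np.vstack([np.hstack([S,T]),np.hstack([U,V])]))
E
```

```text
right 0.6453914 0.6034982 0.11269233
bottom -89.43538 0.47193384 0.22315343
top 82.56628 0.7314376 0.2648325
expected top px [[185.7 211.3]
 [194.4 214.4]] side [[280.1 138.6]
 [281.9 161.6]
 [236.3 174.3]] Bhub side [[282.75926067 309.85820506]] bottle [[385.8796481  302.06615209]]
```

View pics/c2.png

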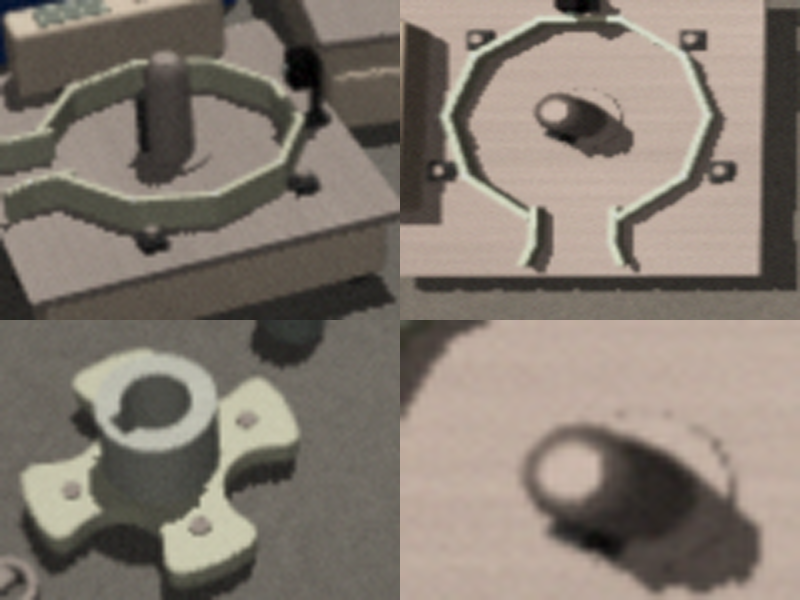

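Deck yaw is 0.6°, so the key points to 150.6°. The shaft is at about (0.598, 0.230). B is at (0.453, -0.233) with its keyway at 200.2°, and the side crop agrees. The wheel therefore has to turn -49.6°: pick with closing -40°, place at about -89.6°. I'll turn first.

```bash
python3 -m jog '[0,0,0,-1,0,0,0,-1,0,0,0,-1,0,0,0,-1,0,0,0,-1]' 0; python3 -m jog '[0,0,0,-0.27,0,0,0,0]'; python3 -c "
from h import *
goal(.453,-.233,.2305,np.radians(-40))"
```

```text
time_s: 0.6
eef_pos: [0.2202, -0.6112, 0.2308]
orientation: [0.911, 0.412, 0.0, -0.001]
ft_force: [-0.4, -0.7, 0.9]
gripper_width: 0.0851
finger_force: 0.0
time_s: 0.8
eef_pos: [0.2202, -0.6113, 0.2309]
orientation: [0.907, 0.422, 0.0, -0.0]
ft_force: [0.7, -0.7, -0.1]
gripper_width: 0.0854
finger_force: 0.0
t 0.8 pos [ 0.2202 -0.6113  0.2309] closing deg -40.1 tilt 0.05 q7 [1.24 0.07 0.42] need [np.float64(10.98), np.float64(-1.64), np.float64(0.02), np.float64(-0.01)]
```

```bash
python3 -m jog '[0.5,-0.07,0,0,1,-0.15,0,0,1,-0.15,0,0,1,-0.15,0,0,1,-0.15,0,0]' >/dev/null; python3 -m jog '[1,-0.15,0,0,1,-0.15,0,0,1,-0.15,0,0,1,-0.15,0,0,1,-0.15,0,0]'>/dev/null;  python3 -m jog '[1,-0.15,0,0,0.5,-0.07,0,0,0,0,0,0,0,0,0,0]'; python3 -c "
from h import *
goal(.453,-.233,.12,np.radians(-40))
cv2.imwrite('pics/s1.png',eyes.capture('side')[:,:,::-1])"
```

```text
time_s: 2.2
eef_pos: [0.4526, -0.2326, 0.2313]
orientation: [0.906, 0.422, -0.0, 0.0]
ft_force: [-0.4, -1.1, -0.3]
gripper_width: 0.0851
finger_force: 0.0
t 2.2 pos [ 0.4526 -0.2326  0.2313] closing deg -40.0 tilt 0.04 q7 [ 0.52  0.08 -0.36] need [np.float64(0.0), np.float64(0.01), np.float64(2.78), np.float64(-0.0)]
```

```bash
python3 -m jog '[0,0,1,0,0,0,1,0,0,0,1,0,0,0,1,0,0,0,0.5,0]' >/dev/null; python3 -m jog '[0,0,0.3,0,0,0,0.3,0,0,0,0,0,0,0,0,0]';python3 -c "
from h import *
goal(.453,-.233,.0255,np.radians(-40))
cv2.imwrite('pics/s2.png',cv2.resize(eyes.capture('side')[200:400,180:440,::-1],None,fx=2,fy=2))"
```

```text
time_s: 3.15
eef_pos: [0.4532, -0.2329, 0.0279]
orientation: [0.906, 0.422, 0.0, 0.001]
ft_force: [0.0, -0.3, 0.6]
gripper_width: 0.0854
finger_force: 0.0
t 3.15 pos [ 0.4532 -0.2329  0.0279] closing deg -40.0 tilt 0.07 q7 [ 0.47  0.16 -0.43] need [np.float64(-0.01), np.float64(-0.0), np.float64(0.06), np.float64(-0.0)]
```

View pics/s2.png

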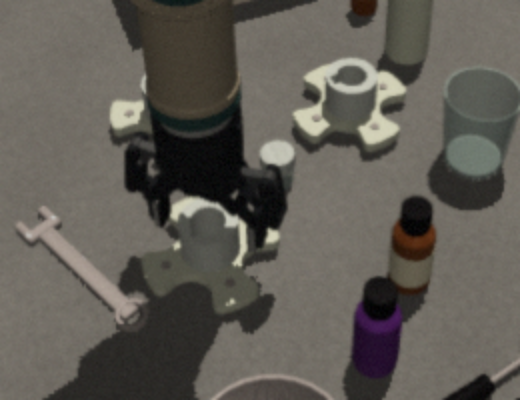

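The fingers straddle B's hub (crop 210,240). Closing.

```bash
python3 -m jog '[0,0,0,0,0,0,0,0,0,0,0,0,0,0,0,0,0,0,0,0]' 1 ; python3 -m jog '[0,0,0,0,0,0,0,0,0,0,0,0,0,0,0,0]'; python3 -m jog '[0,0,-0.3,0,0,0,-0.6,0,0,0,-1,0,0,0,-1,0,0,0,-1,0]'; python3 -m jog '[0,0,-0.2,0,0,0,0,0,0,0,0,0]'; python3 -c "
from h import *
goal(.598,.230,.185,np.radians(-89.6))"
```

```text
time_s: 3.7
eef_pos: [0.4536, -0.2326, 0.0285]
orientation: [0.906, 0.423, 0.001, 0.001]
ft_force: [-1.2, 0.7, 8.2]
gripper_width: 0.0544
finger_force: 62.8
time_s: 4.1
eef_pos: [0.4535, -0.2326, 0.0285]
orientation: [0.906, 0.423, 0.001, 0.001]
ft_force: [-0.9, 0.6, 7.9]
gripper_width: 0.0548
finger_force: 62.8
time_s: 4.6
eef_pos: [0.4519, -0.2318, 0.1851]
orientation: [0.906, 0.423, -0.0, -0.001]
ft_force: [1.6, -1.3, -4.3]
gripper_width: 0.0546
finger_force: 64.9
time_s: 4.9
eef_pos: [0.4515, -0.2318, 0.1902]
orientation: [0.906, 0.423, -0.001, -0.001]
ft_force: [-1.4, -0.1, -4.3]
gripper_width: 0.054
finger_force: 65.2
t 4.9 pos [ 0.4515 -0.2318  0.1902] closing deg -40.0 tilt 0.16 q7 [ 0.52  0.1  -0.38] need [np.float64(11.2), np.float64(-4.61), np.float64(0.13), np.float64(8.66)]
```

```bash
python3 -m jog '[0,0,0,0.66,0,0,0,1,0,0,0,1,0,0,0,1,0,0,0,1]'>/dev/null; python3 -m jog '[0,0,0,1,0,0,0,1,0,0,0,1,0,0,0,1]'>/dev/null; python3 -m jog '[0.1,-0.5,0,0,0.3,-0.9,0,0,0.3,-0.9,0,0,0.3,-0.9,0,0,0.3,-0.9,0,0]' >/dev/null; python3 -m jog '[0.3,-0.9,0,0,0.3,-0.9,0,0,0.3,-0.9,0,0,0.3,-0.9,0,0,0.3,-0.9,0,0]'>/dev/null;python3 -m jog '[0.3,-0.9,0,0,0.3,-0.9,0,0,0.3,-0.9,0,0,0.2,-0.2,0,0,0,0,0,0]'; python3 -m jog '[0,0,0,0,0,0,0,0]'; python3 -c "
from h import *
goal(.598,.230,.190,np.radians(-89.6))
t=eyes.capture('top')[:,:,::-1];s=eyes.capture('side')[:,:,::-1]
cv2.imwrite('pics/t3f.png',t);cv2.imwrite('pics/s3f.png',s)
cv2.imwrite('pics/c3.png',np.hstack([cv2.resize(t[130:290,110:270],(400,400),interpolation=2),cv2.resize(s[60:220,200:360],(400,400),interpolation=2)]))"
```

```text
time_s: 7.3
eef_pos: [0.6046, 0.2313, 0.1879]
orientation: [1.0, 0.005, -0.002, 0.001]
ft_force: [-1.3, -0.1, -4.8]
gripper_width: 0.0543
finger_force: 65.2
time_s: 7.5
eef_pos: [0.6048, 0.2266, 0.1899]
orientation: [1.0, 0.002, -0.001, 0.001]
ft_force: [0.5, -0.4, -4.7]
gripper_width: 0.0545
finger_force: 65.2
t 7.5 pos [0.6048 0.2266 0.1899] closing deg -89.7 tilt 0.21 q7 [-0.48 -0.1  -1.88] need [np.float64(-0.17), np.float64(-0.09), np.float64(-0.0), np.float64(-0.02)]
```

View pics/c3.png

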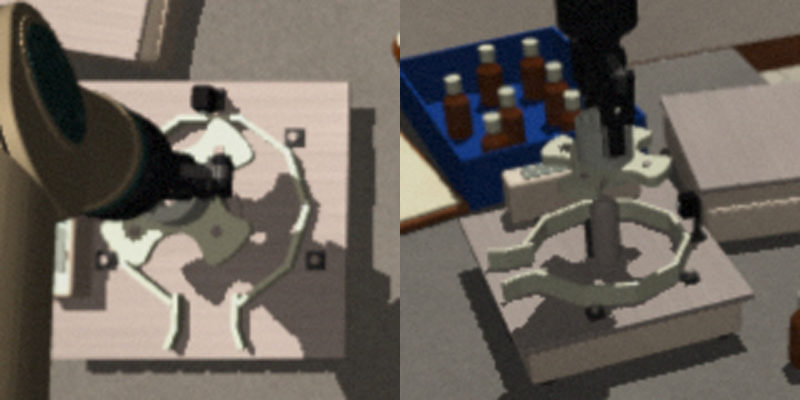

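```bash
python3 -m jog '[-0.16,-0.09,0,0,0,0,0,0,0,0,0,0,0,0,0,0]'; python3 -c "
from h import *
goal(.598,.230,.190,np.radians(-89.6))
t=cv2.imread('pics/t3f.png')
# top-view predicted screw / tip pixels for the pose at t3f
c=np.array([.6043,.2266]);z=.181
for a in (45.6,135.6,225.6,315.6):
    u=np.array([np.cos(np.radians(a)),np.sin(np.radians(a))])
    X=[[*(c+.066*u),z]]
    pt=proj('top',X)[0];ps=proj('side',X)[0];print(a,'tip top crop',((pt-[110,130])*2.5).round(),'side crop',((ps-[200,60])*2.5+[400,0]).round())
"
```

```text
time_s: 8.0
eef_pos: [0.5995, 0.2323, 0.1916]
orientation: [1.0, 0.003, 0.0, -0.0]
ft_force: [-0.2, 0.6, -4.3]
gripper_width: 0.0545
finger_force: 65.2
t 8.0 pos [0.5995 0.2323 0.1916] closing deg -89.6 tilt 0.03 q7 [-0.49 -0.1  -1.89] need [np.float64(-0.04), np.float64(0.06), np.float64(0.04), np.float64(-0.0)]
45.6 tip top crop [120. 130.] side crop [633. 126.]
135.6 tip top crop [115. 249.] side crop [546. 143.]
225.6 tip top crop [235. 249.] side crop [573. 187.]
315.6 tip top crop [238. 131.] side crop [665. 167.]
```

```bash
python3 -m jog '[-0.04,0.05,0.2,0,0,0,0.2,0,0,0,0.15,0,0,0,0,0,0,0,0,0]'; python3 -m jog '[0,0,0.1,0,0,0,0.1,0,0,0,0.1,0,0,0,0,0,0,0,0,0]'; python3 -c "
from h import *
goal(.598,.230,.0915,np.radians(-89.6)); print(r.state()['ft_torque'])"
```

```text
time_s: 8.5
eef_pos: [0.5977, 0.2303, 0.1689]
orientation: [1.0, 0.003, -0.0, 0.0]
ft_force: [0.2, -1.3, -4.4]
gripper_width: 0.0544
finger_force: 65.2
time_s: 9.0
eef_pos: [0.5976, 0.2303, 0.1572]
orientation: [1.0, 0.003, -0.0, 0.0]
ft_force: [0.1, -0.1, -3.5]
gripper_width: 0.0547
finger_force: 65.2
t 9.0 pos [0.5976 0.2303 0.1572] closing deg -89.6 tilt 0.02 q7 [-0.48 -0.1  -1.88] need [np.float64(0.01), np.float64(0.01), np.float64(1.64), np.float64(-0.0)]
[-0.01357579  0.00858411  0.00609301]
```

```bash
python3 -m jog '[0,0,0.1,0,0,0,0.1,0,0,0,0,0,0,0,0,0]'; python3 -m jog '[0,0,0.1,0,0,0,0.1,0,0,0,0,0,0,0,0,0]';  python3 -c "
from h import *
goal(.598,.230,.0915,np.radians(-89.6)); print(r.state()['ft_torque'])"
```

```text
time_s: 9.4
eef_pos: [0.5981, 0.2296, 0.1491]
orientation: [1.0, 0.003, 0.0, 0.0]
ft_force: [1.3, -1.3, -5.5]
gripper_width: 0.0545
finger_force: 65.2
time_s: 9.8
eef_pos: [0.5982, 0.2297, 0.141]
orientation: [1.0, 0.003, 0.0, 0.0]
ft_force: [3.3, -2.7, -6.5]
gripper_width: 0.0546
finger_force: 65.2
t 9.8 pos [0.5982 0.2297 0.141 ] closing deg -89.6 tilt 0.05 q7 [-0.48 -0.11 -1.88] need [np.float64(-0.0), np.float64(-0.01), np.float64(1.24), np.float64(-0.01)]
[-0.54540153 -0.7668296   0.10024451]
```

On the shaft with a light side force. I'll ease 0.8 mm along it and go on to the key.

```bash
python3 -m jog '[0.02,0.02,0,0,0,0,0.1,0,0,0,0,0,0,0,0,0]'; python3 -m jog '[0,0,0.1,0,0,0,0,0,0,0,0,0]';python3 -m jog '[0,0,0.1,0,0,0,0,0,0,0,0,0]';  python3 -c "
from h import *
goal(.598,.230,.0915,np.radians(-89.6)); print(r.state()['ft_torque'])"
```

```text
time_s: 10.2
eef_pos: [0.5983, 0.2297, 0.1371]
orientation: [1.0, 0.003, -0.0, -0.0]
ft_force: [1.8, -0.3, -4.9]
gripper_width: 0.0546
finger_force: 65.3
time_s: 10.5
eef_pos: [0.5983, 0.2296, 0.133]
orientation: [1.0, 0.003, -0.0, 0.0]
ft_force: [2.1, -1.0, -4.4]
gripper_width: 0.0544
finger_force: 65.3
time_s: 10.8
eef_pos: [0.5983, 0.2295, 0.129]
orientation: [1.0, 0.003, -0.0, 0.0]
ft_force: [-0.0, -1.2, -5.1]
gripper_width: 0.0545
finger_force: 65.3
t 10.8 pos [0.5983 0.2295 0.129 ] closing deg -89.6 tilt 0.04 q7 [-0.48 -0.11 -1.88] need [np.float64(-0.01), np.float64(-0.01), np.float64(0.94), np.float64(-0.0)]
[-0.24719466 -0.28523843  0.03373607]
```

The keyway has gone past the key's top without resistance. Lowering to the flange.

```bash
python3 -m jog '[0,0,0.2,0,0,0,0.2,0,0,0,0.2,0,0,0,0,0]'; python3 -m jog '[0,0,0.2,0,0,0,0.07,0,0,0,0,0,0,0,0,0]';python3 -m jog '[0,0,0.05,0,0,0,0,0,0,0,0,0]';  python3 -c "
from h import *
goal(.598,.230,.0915,np.radians(-89.6)); print(r.state()['ft_torque'])"
```

```text
time_s: 11.2
eef_pos: [0.598, 0.2293, 0.1037]
orientation: [1.0, 0.003, -0.001, 0.0]
ft_force: [1.1, -1.1, -5.0]
gripper_width: 0.0543
finger_force: 65.2
time_s: 11.6
eef_pos: [0.5983, 0.2295, 0.0944]
orientation: [1.0, 0.003, -0.0, 0.0]
ft_force: [0.5, -0.4, -4.8]
gripper_width: 0.0543
finger_force: 65.3
time_s: 11.9
eef_pos: [0.5986, 0.2297, 0.0926]
orientation: [1.0, 0.003, 0.0, -0.0]
ft_force: [1.5, -0.4, -4.1]
gripper_width: 0.0544
finger_force: 65.3
t 11.9 pos [0.5986 0.2297 0.0926] closing deg -89.6 tilt 0.01 q7 [-0.47 -0.11 -1.87] need [np.float64(-0.01), np.float64(-0.01), np.float64(0.03), np.float64(-0.0)]
[-0.03954711 -0.13728342 -0.00932074]
```

```bash
python3 -m jog '[0,0,0.05,0,0,0,0,0,0,0,0,0]';python3 -m jog '[0,0,0.05,0,0,0,0,0,0,0,0,0]'; python3 -m jog '[0,0,0.03,0,0,0,0,0,0,0,0,0]'
```

```text
time_s: 12.2
eef_pos: [0.5987, 0.2298, 0.0916]
orientation: [1.0, 0.003, 0.0, -0.0]
ft_force: [-2.7, 0.2, 5.7]
gripper_width: 0.0546
finger_force: 66.2
time_s: 12.5
eef_pos: [0.5988, 0.2298, 0.0915]
orientation: [1.0, 0.003, 0.001, -0.0]
ft_force: [-5.8, -1.4, 18.3]
gripper_width: 0.0545
finger_force: 67.6
time_s: 12.8
eef_pos: [0.5988, 0.2299, 0.0915]
orientation: [1.0, 0.003, 0.001, -0.001]
ft_force: [-8.1, -3.4, 26.3]
gripper_width: 0.0547
finger_force: 68.5
```

Seated at 0.0915, exactly as predicted. I'll relieve the preload, let go, rise, then travel to the bottle.

```bash
python3 -m jog '[0,0,-0.08,0,0,0,0,0]'; python3 -m jog '[0,0,0,0,0,0,0,0,0,0,0,0,0,0,0,0,0,0,0,0]' 0; python3 -m jog '[0,0,-0.2,0,0,0,-0.5,0,0,0,-1,0,0,0,-1,0,0,0,-0.5,0]'; python3 -m jog '[0,1,0,0,0,1,0,0,0,1,0,0,0,1,0,0,0,1,0,0]'|head -2; python3 -m jog '[0,0,0,0,0,0,0,0]' >/dev/null; python3 -c "
from h import *
goal(.6167,-.319,.22,np.radians(-89.4))
t=eyes.capture('top')[:,:,::-1];s=eyes.capture('side')[:,:,::-1]
cv2.imwrite('pics/t4f.png',t);cv2.imwrite('pics/s4f.png',s)
cv2.imwrite('pics/c4.png',np.hstack([cv2.resize(t[140:290,120:270],(400,400),interpolation=2),cv2.resize(s[90:220,220:350],(400,400),interpolation=2)]))"
```

```text
time_s: 13.0
eef_pos: [0.599, 0.23, 0.0916]
orientation: [1.0, 0.003, 0.001, -0.0]
ft_force: [-1.8, -0.9, 8.7]
gripper_width: 0.0545
finger_force: 66.7
time_s: 13.5
eef_pos: [0.5986, 0.2295, 0.0903]
orientation: [1.0, 0.003, -0.0, 0.0]
ft_force: [0.1, -0.4, 0.6]
gripper_width: 0.0853
finger_force: 0.0
time_s: 14.0
eef_pos: [0.6004, 0.23, 0.223]
orientation: [1.0, 0.003, 0.003, -0.001]
ft_force: [0.4, -0.3, -0.2]
gripper_width: 0.0852
finger_force: 0.0
time_s: 14.5
eef_pos: [0.5999, 0.028, 0.2193]
t 14.7 pos [0.6001 0.0282 0.2192] closing deg -89.8 tilt 0.05 q7 [-0.17 -0.09 -1.58] need [np.float64(0.38), np.float64(8.68), np.float64(-0.02), np.float64(-0.07)]
```

View pics/c4.png

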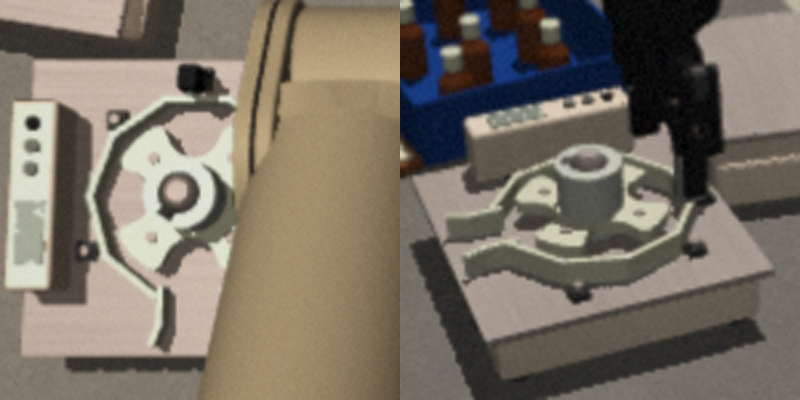

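The wheel is down flat, with a pocket square to the gate. On to the amber bottle.

```bash
python3 -m jog '[0.05,0.9,0,0,0.05,0.9,0,0,0.05,0.9,0,0,0.05,0.9,0,0,0.05,0.9,0,0]' >/dev/null; python3 -m jog '[0.05,0.9,0,0,0.05,0.9,0,0,0.05,0.9,0,0,0,0.9,0,0,0,0.55,0,0]' >/dev/null; python3 -m jog '[0,0,0,0,0,0,0,0]' >/dev/null; python3 -c "
from h import *
goal(.6167,-.319,.0375,np.radians(-89.4))
cv2.imwrite('pics/s5f.png',eyes.capture('side')[:,:,::-1])"
```

```text
t 16.0 pos [ 0.619  -0.3146  0.2182] closing deg -89.5 tilt 0.09 q7 [ 0.37 -0.09 -1.06] need [np.float64(-0.06), np.float64(0.12), np.float64(4.52), np.float64(-0.02)]
```

```bash
python3 -m jog '[-0.06,0.12,0.4,0,0,0,0.8,0,0,0,0.8,0,0,0,0,0,0,0,0,0]' ; python3 -c "
from h import *
goal(.6167,-.319,.0375,np.radians(-89.4))
s=eyes.capture('side')[:,:,::-1]
cv2.imwrite('pics/s6.png',cv2.resize(s[210:370,310:470],(480,480),interpolation=2))"
```

```text
time_s: 16.55
eef_pos: [0.6167, -0.3192, 0.1388]
orientation: [1.0, 0.005, -0.0, -0.001]
ft_force: [-0.3, -0.5, -0.1]
gripper_width: 0.0856
finger_force: 0.0
t 16.55 pos [ 0.6167 -0.3192  0.1388] closing deg -89.5 tilt 0.06 q7 [ 0.38 -0.1  -1.04] need [np.float64(0.0), np.float64(-0.0), np.float64(2.53), np.float64(-0.01)]
```

View pics/s6.png

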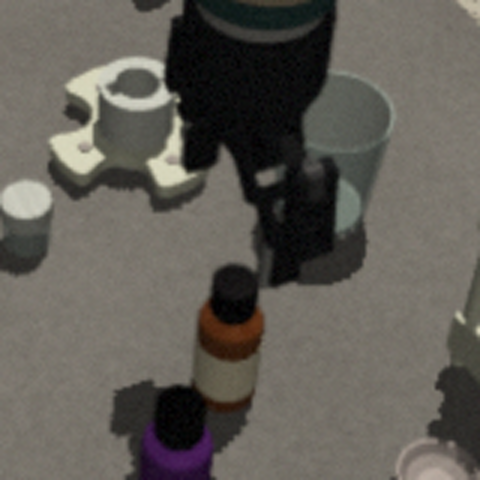

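```bash
python3 - <<'E'
from h import *
s=cv2.imread("pics/side0.png");print(s[296:312:2,380:398].max(2))
for X in([.617,-.319,.104],[.617,-.319,.0],[.622,-.319,.104],[.617,-.325,.104]):print(X,proj("side",X).round(1),proj("top",X).round(1))
# orange+label body rows: left/right extents
h=cv2.cvtColor(s,cv2.COLOR_BGR2HSV)
for y in range(318,344,4):
    row=[x for x in range(365,405) if h[y,x,1]>70]; print(y,min(row),max(row)) if row else None
E
```

```text
[[106 105 106 108 105 104 104 105 105 103 107 107 107 108 106  90  63  45]
 [107 103 101  88  76  63  45  43  44  52  56  74  89 103 106 106 108 103]
 [ 98  78  48  25  19  13  17  19  19  15  19  18  25  36  68  94 104 108]
 [ 82  39  27  15  19  18  21  15  22  21  17  20  16  17  22  44  86 104]
 [ 73  28  20  22  20  18  21  18  19  22  23  23  16  21  21  30  81 104]
 [ 57  16  16  16  21  22  25  16  25  22  24  26  21  22  16  28  76 104]
 [ 46  15   0   9  18  19  21  19  20  24  17  19  22  14   7  31  83 106]
 [ 23   5   9   7   8   6   8  15   6   6   8  11   5   6  17  38  90 101]]
[0.617, -0.319, 0.104] [[385.9 302.1]] [[449.7 206.7]]
[0.617, -0.319, 0.0] [[381.9 337.6]] [[438.5 211.5]]
[0.622, -0.319, 0.104] [[388.4 301.2]] [[449.6 204.4]]
[0.617, -0.325, 0.104] [[387.5 304.6]] [[452.5 206.8]]
318 376 397
322 376 396
326 377 395
330 383 390
338 374 375
342 370 393
```

Cap in the side view is at (388,302), 2 px from the prediction, so about 1–2 mm. I'll shift the target to (0.618, -0.320), go down and close.

```bash
python3 -m jog '[0.03,0.02,0.5,0,0,0,0.7,0,0,0,0.7,0,0,0,0.4,0,0,0,0.2,0]'; python3 -m jog '[0,0,0,0,0,0,0,0]'; python3 -m jog '[0,0,0,0,0,0,0,0,0,0,0,0,0,0,0,0,0,0,0,0]' 1 ; python3 -m jog '[0,0,0,0,0,0,0,0,0,0,0,0,0,0,0,0]'; python3 -m jog '[0,0,-0.2,0,0,0,-0.2,0,0,0,-0.5,0,0,0,-1,0,0,0,-1,0]'; python3 -m jog '[0,0,-1,0,0,0,-0.5,0,0,0,0,0,0,0,0,0]'; python3 -c "
from h import *
goal(.4786,.2283,.22,np.radians(-89.4))"
```

```text
time_s: 17.1
eef_pos: [0.6175, -0.3217, 0.0385]
orientation: [1.0, 0.004, 0.0, -0.0]
ft_force: [-0.9, -0.2, 0.0]
gripper_width: 0.0854
finger_force: 0.0
time_s: 17.3
eef_pos: [0.6182, -0.3225, 0.04]
orientation: [1.0, 0.003, 0.001, 0.001]
ft_force: [0.1, -1.1, -0.1]
gripper_width: 0.0854
finger_force: 0.0
time_s: 17.8
eef_pos: [0.6175, -0.3224, 0.0394]
orientation: [1.0, 0.003, 0.001, 0.0]
ft_force: [-1.1, -0.8, 5.7]
gripper_width: 0.0388
finger_force: 60.1
time_s: 18.2
eef_pos: [0.6176, -0.3224, 0.0394]
orientation: [1.0, 0.003, 0.001, 0.0]
ft_force: [-0.8, -0.6, 6.1]
gripper_width: 0.0385
finger_force: 60.1
time_s: 18.7
eef_pos: [0.6163, -0.3214, 0.1551]
orientation: [1.0, 0.003, -0.001, -0.001]
ft_force: [1.9, -1.3, -0.6]
gripper_width: 0.0387
finger_force: 60.6
time_s: 19.1
eef_pos: [0.6166, -0.3215, 0.2139]
orientation: [1.0, 0.003, -0.0, -0.0]
ft_force: [-0.2, 0.5, -1.9]
gripper_width: 0.0385
finger_force: 60.6
t 19.1 pos [ 0.6166 -0.3215  0.2139] closing deg -89.6 tilt 0.06 q7 [ 0.38 -0.09 -1.05] need [np.float64(-3.35), np.float64(-13.77), np.float64(-0.14), np.float64(-0.04)]
```

```bash
python3 -m jog '[-0.1,-0.4,0,0,-0.2,-0.8,0,0,-0.24,-0.9,0,0,-0.24,-0.9,0,0,-0.24,-0.9,0,0]' >/dev/null; python3 -m jog '[-0.24,-0.9,0,0,-0.24,-0.9,0,0,-0.24,-0.9,0,0,-0.24,-0.9,0,0,-0.24,-0.9,0,0]' >/dev/null; python3 -m jog '[-0.24,-0.9,0,0,-0.24,-0.9,0,0,-0.24,-0.9,0,0,-0.24,-0.9,0,0,-0.24,-0.9,0,0]'>/dev/null; python3 -m jog '[-0.2,-0.5,0,0,0,0,0,0,0,0,0,0]' >/dev/null; python3 -c "
from h import *
goal(.4736,.2283,.1044,np.radians(-89.4))
t=eyes.capture('top')[:,:,::-1];s=eyes.capture('side')[:,:,::-1]
cv2.imwrite('pics/t7f.png',t);cv2.imwrite('pics/s7f.png',s)"
```

```text
t 20.9 pos [0.4675 0.2125 0.213 ] closing deg -89.5 tilt 0.2 q7 [-0.56 -0.07 -1.97] need [np.float64(0.16), np.float64(-0.4), np.float64(2.71), np.float64(-0.03)]
```

```bash
python3 -m jog '[0.16,-0.4,0,0,0,0,0.6,0,0,0,0.8,0,0,0,0.8,0,0,0,0.4,0]' >/dev/null; python3 -m jog '[0,0,0,0,0,0,0,0]'; python3 -c "
from h import *
goal(.4736,.2283,.1034,np.radians(-89.4))
t=eyes.capture('top')[:,:,::-1];s=eyes.capture('side')[:,:,::-1]
cv2.imwrite('pics/s8f.png',s)
cv2.imwrite('pics/c8.png',np.hstack([cv2.resize(t[180:310,130:260],(400,400),interpolation=2),cv2.resize(s[90:220,190:320],(400,400),interpolation=2)]))"
```

```text
time_s: 21.7
eef_pos: [0.4755, 0.228, 0.1106]
orientation: [1.0, 0.002, -0.0, 0.0]
ft_force: [0.6, -0.1, -0.9]
gripper_width: 0.0385
finger_force: 60.7
t 21.7 pos [0.4755 0.228  0.1106] closing deg -89.7 tilt 0.04 q7 [-0.56 -0.1  -1.97] need [np.float64(-0.05), np.float64(-0.01), np.float64(0.18), np.float64(-0.06)]
```

View pics/c8.png

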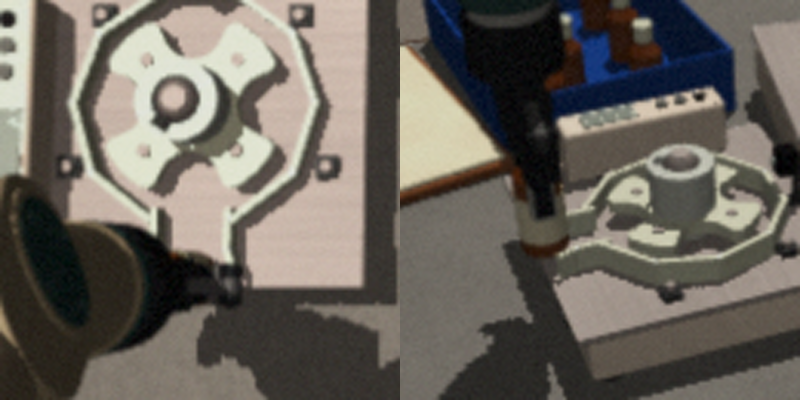

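```bash
python3 -m jog '[0,0,0.15,0,0,0,0,0,0,0,0,0]'|head -4; python3 -c "
from h import *
print(ray('top',[[130+157/3.077-.5,180+225/3.077],[130+232/3.077-.5,180+225/3.077]],.082))
goal(.5441,.2290,.1034,np.radians(-89.4))"
```

```text
time_s: 22.1
eef_pos: [0.475, 0.2292, 0.1048]
orientation: [1.0, 0.003, 0.0, -0.0]
ft_force: [0.5, 0.4, -1.1]
[[0.51309625 0.25111614 0.082     ]
 [0.51363195 0.19923857 0.082     ]]
t 22.1 pos [0.475  0.2292 0.1048] closing deg -89.6 tilt 0.02 q7 [-0.56 -0.1  -1.97] need [np.float64(1.73), np.float64(0.02), np.float64(0.03), np.float64(-0.04)]
```

```bash
python3 -m jog '[0.2,0.03,0,0,0.2,0,0,0,0.2,0,0,0,0,0,0,0]'|head -4; python3 -m jog '[0.2,0,0,0,0.2,0,0,0,0.2,0,0,0,0,0,0,0]'|head -4;  python3 -m jog '[0.1,0,0,0,0.1,0,0,0,0,0,0,0]'|head -4; python3 -c "
from h import *
goal(.5441,.2287,.1004,np.radians(-89.4))"
```

```text
time_s: 22.5
eef_pos: [0.5011, 0.2279, 0.1047]
orientation: [1.0, 0.003, 0.001, -0.0]
ft_force: [0.9, 1.1, -1.8]
time_s: 22.9
eef_pos: [0.5248, 0.2281, 0.1046]
orientation: [1.0, 0.003, 0.001, -0.0]
ft_force: [-0.3, 0.1, -1.8]
time_s: 23.2
eef_pos: [0.5316, 0.2282, 0.1046]
orientation: [1.0, 0.003, 0.0, -0.0]
ft_force: [-1.0, 0.5, -1.4]
t 23.2 pos [0.5316 0.2282 0.1046] closing deg -89.6 tilt 0.04 q7 [-0.51 -0.1  -1.93] need [np.float64(0.31), np.float64(-0.01), np.float64(0.1), np.float64(-0.04)]
```

```bash
python3 -m jog '[0.1,0,0,0,0.08,0,0,0,0,0,0,0]'|head -4; python3 -m jog '[0.1,0,0,0,0,0,0,0,0,0,0,0]'|head -4; python3 -c "
from h import *
goal(.5441,.2287,.1004,np.radians(-89.4))"
```

```text
time_s: 23.5
eef_pos: [0.5388, 0.2283, 0.1046]
orientation: [1.0, 0.003, 0.0, -0.0]
ft_force: [-0.5, -0.6, -1.6]
time_s: 23.8
eef_pos: [0.5422, 0.2283, 0.1045]
orientation: [1.0, 0.003, 0.0, 0.0]
ft_force: [-0.1, 0.5, -1.0]
t 23.8 pos [0.5422 0.2283 0.1045] closing deg -89.6 tilt 0.0 q7 [-0.5  -0.09 -1.92] need [np.float64(0.05), np.float64(-0.01), np.float64(0.1), np.float64(-0.04)]
```

```bash
python3 -m jog '[0.03,0,0.05,0,0,0,0.03,0,0,0,0,0]'|head -4; python3 -m jog '[0,0,0.03,0,0,0,0,0,0,0,0,0]'|head -4; python3 -m jog '[0,0,0.03,0,0,0,0,0,0,0,0,0]'|head -4
```

```text
time_s: 24.1
eef_pos: [0.5431, 0.2284, 0.1011]
orientation: [1.0, 0.003, -0.0, 0.0]
ft_force: [-0.2, 0.9, -1.4]
time_s: 24.4
eef_pos: [0.5432, 0.2284, 0.1001]
orientation: [1.0, 0.003, -0.0, -0.0]
ft_force: [-1.3, 0.2, -2.4]
time_s: 24.7
eef_pos: [0.5434, 0.2285, 0.0994]
orientation: [1.0, 0.003, 0.0, -0.0]
ft_force: [-1.7, -0.1, 4.2]
```

The foot is on the deck at 0.0994, as predicted. Releasing, then rising straight up.

```bash
python3 -m jog '[0,0,0,0,0,0,0,0,0,0,0,0,0,0,0,0,0,0,0,0]' 0; python3 -m jog '[0,0,-0.2,0,0,0,-0.3,0,0,0,-0.8,0,0,0,-0.8,0,0,0,-0.8,0]'|head -4; python3 -m jog '[0,1,0,0,0,1,0,0,0,1,0,0,0,1,0,0,0,1,0,0]' >/dev/null;python3 -m jog '[0,1,0,0,0,1,0,0,0,0,0,0,0,0,0,0]' ; python3 -c "
from h import *
t=eyes.capture('top')[:,:,::-1];s=eyes.capture('side')[:,:,::-1]
cv2.imwrite('pics/c9.png',np.hstack([cv2.resize(t[140:290,120:270],(400,400),interpolation=2),cv2.resize(s[90:220,210:340],(400,400),interpolation=2)]))
print(proj('side',[[.5446,.229,.164],[.5446,.229,.06]]),proj('top',[.5446,.229,.164]))"
```

```text
time_s: 25.2
eef_pos: [0.5434, 0.2283, 0.0988]
orientation: [1.0, 0.003, 0.0, 0.0]
ft_force: [-0.2, -0.0, 0.1]
gripper_width: 0.0854
finger_force: 0.0
time_s: 25.7
eef_pos: [0.5435, 0.2283, 0.2173]
orientation: [1.0, 0.003, 0.001, -0.0]
ft_force: [0.3, 0.7, 0.2]
time_s: 26.6
eef_pos: [0.5454, -0.0529, 0.216]
orientation: [1.0, 0.002, 0.001, 0.0]
ft_force: [-0.1, 0.1, -0.4]
gripper_width: 0.0854
finger_force: 0.0
[[258.69664971 132.36013768]
 [262.50161685 167.21965358]] [[180.74411413 236.63478198]]
```

View pics/c9.png

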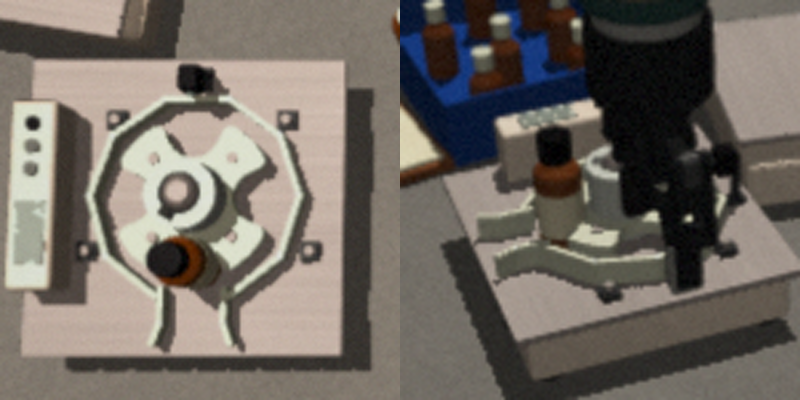

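Cap is at top crop (167,258) against (162,258) predicted, and side crop (553,137) against (550,130). That puts the bottle within about 3–4 mm of home and upright, with the wheel flat and the arm clear. Handing in.

```bash
python3 -c "
from bench import ticket
print(ticket.sign_off())"
```

```text
the job is handed in; nothing more can be done
None
```

I fitted starwheel B on the key, fully down on the flange, and stood the amber bottle upright in the gate pocket, about 3–4 mm from home by the last pictures; both are let go, and the job was handed in at about 27 s with no verdict shown.

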